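# Slide the ware bat out over the stand's edge

## Task

Push the plywood bat, with the beaker standing on it, flat across the low grey stand away from the robot until the line scored across the bat lies right over the stand's far edge and the bat is square to that edge, so that 40 mm of it overhangs and a hand can get under it. Only slide the bat: do not lift or tip it, do not touch the beaker, which must stay standing on it, and leave the other pots and things where they are. Then move clear of everything.

Things in the scene. Friction and masses are not known exactly. Their poses are not given: they have to be found in the camera images.
- stand: Low fixed stand with a plain grey top board 280 mm (x) by 400 mm (y), top surface 60 mm above the bench; board 20 mm thick on two dark wooden runners. Origin: centre of its underside on the bench. Its x axis points away from the robot, square to its far edge; y runs along that edge, to the left.
- stand_edge (a point): Middle of the stand's far top edge, 140 mm along the stand's x from its centre, 60 mm above the bench; axes as the stand's.
- bat: Loose flat plywood bat lying on the stand, 160 mm (x) by 140 mm (y), 10 mm thick, about 0.35 kg. Origin: centre of its underside. Its x axis points to the end that is to overhang; y runs across it. Slides with ordinary dry friction (a few newtons).
- bat_line (a point): Middle of the dark line scored straight across the bat's upper face, parallel to its y, 40 mm from its far (+x) end and 40 mm from its centre.
- bat_rear (a point): Middle of the bat's near end face (the one toward the robot), half-way up its 10 mm thickness, 80 mm behind the bat's centre.
- beaker: Fired-clay beaker standing loose on the bat near its middle, 60 mm across the rim, 70 mm high, about 0.18 kg. Origin: centre of its foot. Not to be touched.
- cup_left: Cream cup standing on the stand to the left of the bat, 56 mm across, 60 mm high. Origin: centre of its foot. Leave alone.
- cup_right: Cream cup standing on the stand to the right of the bat, 56 mm across, 60 mm high. Origin: centre of its foot. Leave alone.
- vase_tall: Tapered clay vase on the bench to the right, 92 mm across the foot, 230 mm high. Origin: centre of its foot. Leave alone.
- vase_short: Tapered clay vase on the bench to the right, 92 mm across the foot, 180 mm high. Origin: centre of its foot. Leave alone.
- bowl: Slate-grey bowl on the bench to the left, 130 mm across, 55 mm high. Origin: centre of its foot. Leave alone.
- plug: Upright wooden cylinder on the bench to the left, 44 mm across, 45 mm high. Origin: centre of its underside. Leave alone.
Things that resemble listed ones, but are neither listed nor needed, are in the scene too. Of the things that look like the bat, the smaller one is meant.

How it is judged:
By the outcome, as a careful person would: the job done as asked, in the order asked, and still so for the second after the job is handed in, with the robot touching nothing.
It also fails if it takes over 40 s, if anything falls off the work surface, if the arm or the gripper's body presses on something with over 40 N, if the wrist force passes 120 N, or if a joint passes its speed limit or range.

## Robot

A 6-joint arm with a two-finger parallel gripper is mounted at the origin on the work surface. World frame = base frame: x ahead of the robot, y to its left, z up, the work surface at z = 0. Lengths are in m, angles in rad, forces in N, time in s.
With the tool pointing down it reaches from about 0.325 to 0.85 m from the base axis. Payload 4.4 kg.
Tool frame: the origin (TCP) lies between the finger pads; the fingertips stand 14 mm ahead of it and the grasp point (between the pads) lies 5 mm behind it; z points along the fingers, y is the line along which they close (so a half turn about z gives the same grasp; the last joint's range is limited). The gripper opens to 94 mm and grips with 3 to 60 N. Pads are 16 mm wide; open, the fingers measure 119 mm over their backs; the gripper's body (75 mm by 177 mm) begins 78 mm behind the grasp point.
Start: joints at [-1.462, 0.207, 1.542, -0, 1.393, -0.15], TCP at [0.148, -0.556, 0.219] pointing down, gripper open.
Joint ranges: [-2.73, 2.73], [-0.86, 2.22], [0.23, 2.46], [-1.11, 4.25], [0.08, 2.63], [-2.82, 2.82]. Speed limits (rad/s): [2.79, 2.79, 3.14, 3.14, 3.14, 3.14].

## Interface

Orientations are given as a unit quaternion [w, x, y, z].
In Python, from rig import manip gives the robot as it stands.
- The arm moves only by the shell command python3 -m crank 'ROWS' [FORCE]. ROWS is JSON, a list of rows, each an object with "fingers": the opening, from 0 (shut) to 1 (fully open); "xyz": the shift along the world's x, y, z in cm, a list of three; "rotation": the turn, a rotation vector about the world's x, y, z in degrees, a list of three. In form: [{"fingers": fingers, "xyz": [tx, ty, tz], "rotation": [ax, ay, az]}, ...]. A call has 1 to 8 rows; each row shifts and turns the commanded pose from where the row before left it; what a row does not reach is not made up. A row lasts 1/12 s, in which the tool goes at most 41.7 mm and 7.16 degrees, less where a joint would pass 70% of its speed; a pose out of reach is approached as far as the arm can. A call with a gripper value outside its range is refused whole. The fingers move at their own pace and stop on an object; FORCE is the grip in N (left out, the last holds). Time passes only in rows, so rows that do not move let the fingers close. It gives the time, the measured TCP pose, the force, the opening and the grip force at its end, in the units of the state.
- manip.read_state(): the state, without advancing time (a new reading comes with each control period).
- manip.capture(name): name is "side" or "top"; returns a dict with "img" (384x512x3 uint8, red, green, blue), "fov_y" (degrees; the focal length in pixels is half the picture's height over the tangent of half this angle, whatever the lens; pixels are square), "cx", "cy" (the principal point, pixels), "rvec" (rotation vector, rad) and "tvec" (3), from world to camera coordinates, as OpenCV has them. Camera axes: x right, y down, z forward; pixel columns grow to the right and rows downward; lengths in m; the calibration is good to about 2 mm. A picture is of the moment at which its call begins. There is no depth.
- manip.finish_job(): hands the job in; it is judged then, once.
Trained networks look in a picture, given as the dict that the camera call returned (one of the last four; its "shot" number tells which), for a name from the list of things; names that differ only in an ending like _2 or _b are one class to them, and where a whole thing is asked for, a point or a joint stands for the part that bears it (a point fixed in the world has none). Each returns a list of dicts, best first, with "p" (0 to 1); they miss things now and then, are a little off and sometimes report something else, mostly with a low value. They report only what shows in the picture. A call takes as long as a camera call. They do not tell look-alikes from the thing itself.
- manip.boxes_of(target, picture): "box" ([left, top, width, height] in pixels, round what is visible of it).
The state is a dict: "time_s": time; "joints": joint angles; "qvel": joint speeds; "effort": joint torques, N m; "ee_pos": TCP position; "ee_rot": TCP orientation; "ft_force": force on the tool from outside, world axes, zero at the start; "moment": the same for the moment, N m; "gripper_width": opening from 0.0 (shut) to 1.0 (fully open); "gripper_force": force on a finger pad.
Only numpy, scipy, OpenCV 4.12 (cv2) and the standard library are available. Lean on these libraries where they do the work, as an engineer would, in place of code of your own. Each camera call takes 0.05 s, during which the arm holds its last target. There are 200 camera calls.

## Working session

There is one attempt and no reset: what is moved stays moved. The work goes in short steps, Python scripts to look and compute and a shell command to move; the robot and the scene stay as the last step left them, time stands still between calls to the robot, and variables do not carry over. Pictures are saved under pics/ and viewed, at most 10 in all, crops included, and the job is handed in when it is done.

```bash
mkdir -p pics; cat > h.py <<'E'
import numpy as np, cv2
from rig import manip
def cam(p):
    h=p["img"].shape[0]; f=h/2/np.tan(np.radians(p["fov_y"])/2)
    K=np.array([[f,0,p["cx"]],[0,f,p["cy"]],[0,0,1.]]); R=cv2.Rodrigues(np.array(p["rvec"],float))[0]
    return K,R,np.array(p["tvec"],float).ravel()
def at_z(p,uv,z):
    K,R,t=cam(p); d=R.T@np.linalg.inv(K)@np.array([uv[0],uv[1],1.]); c=-R.T@t
    return c+d*(z-c[2])/d[2]
def proj(p,X):
    K,R,t=cam(p); x=K@(R@np.array(X,float)+t); return x[:2]/x[2]
def save(p,n,crop=None,s=1):
    im=p["img"][:,:,::-1]
    if crop: l,t,w,h=crop; im=im[t:t+h,l:l+w]
    cv2.imwrite("pics/"+n,cv2.resize(im,None,fx=s,fy=s,interpolation=cv2.INTER_CUBIC))
E
python3 - <<'E'
from h import *
for c in("top","side"):
    p=manip.capture(c); save(p,c+"1.png",s=1.5); np.save(c+".npy",p,allow_pickle=True)
    K,R,t=cam(p); print(c,-R.T@t,K[0,0])
    for n in("stand","bat","beaker","cup_left","vase_tall","bowl"):
        print(n,[(np.round(b["box"]).tolist(),round(b["p"],2)) for b in manip.boxes_of(n,p)])
E
```

```text
top [0.38942593 0.00581957 1.43599903] 420.952224331619
stand []
bat [([131.0, 236.0, 78.0, 81.0], 0.55), ([104.0, 181.0, 41.0, 34.0], 0.34)]
beaker [([263.0, 163.0, 23.0, 21.0], 0.83)]
cup_left [([219.0, 158.0, 17.0, 17.0], 0.67), ([371.0, 133.0, 38.0, 34.0], 0.33)]
vase_tall [([380.0, 190.0, 51.0, 26.0], 0.75)]
bowl [([257.0, 148.0, 46.0, 54.0], 0.71), ([106.0, 180.0, 38.0, 37.0], 0.57), ([319.0, 186.0, 19.0, 13.0], 0.19)]
side [-0.08406501  0.56016242  0.82514803] 396.843206935644
stand [([169.0, 116.0, 161.0, 108.0], 0.8), ([75.0, 244.0, 25.0, 28.0], 0.43)]
bat [([190.0, 269.0, 112.0, 115.0], 0.65)]
beaker [([233.0, 131.0, 23.0, 30.0], 0.87)]
cup_left [([192.0, 165.0, 21.0, 23.0], 0.97)]
vase_tall [([337.0, 63.0, 23.0, 68.0], 0.71)]
bowl [([86.0, 261.0, 60.0, 51.0], 0.8)]
```

View pics/top1.png

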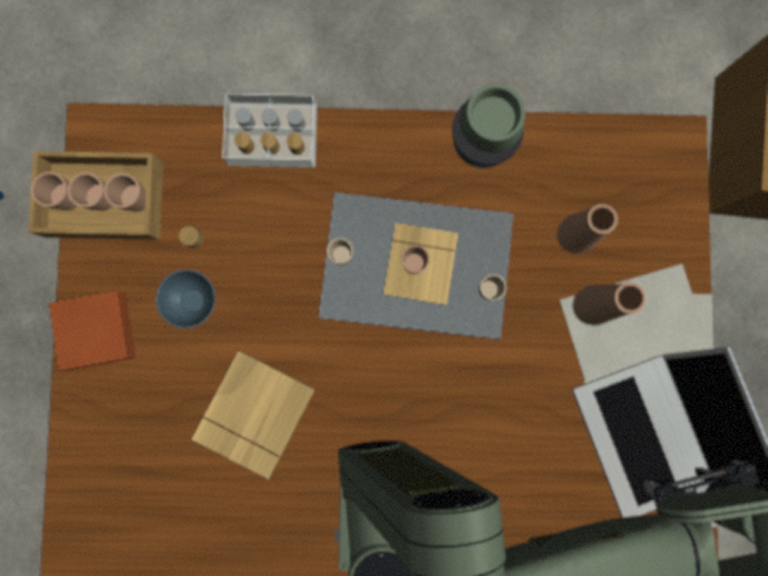

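View pics/side1.png

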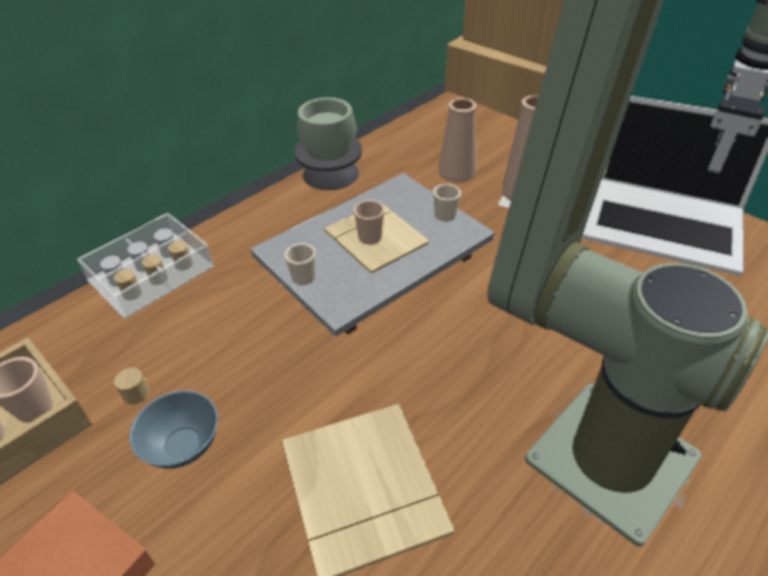

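The smaller bat is the one on the stand: top (281,176) at 512-px scale, with the beaker on it. The larger look-alike lies on the bench at (169,277). I'll confirm with a crop and fit the known-size rectangles.

```bash
cat > fit.py <<'E'
from h import *
from scipy.optimize import least_squares
def rect_fit(p,mask,z,L,W,dbg=0):
    cs,_=cv2.findContours(mask,cv2.RETR_EXTERNAL,cv2.CHAIN_APPROX_NONE)
    c=max(cs,key=cv2.contourArea); hull=c[:,0,:].astype(float)
    X=np.array([at_z(p,u,z)[:2] for u in hull])
    (cx,cy),(w,h),a=cv2.minAreaRect(X.astype(np.float32)*1000)
    best=None
    for k in range(-3,4):
        a0=np.radians(a+90*k)
        if abs(a0)>np.radians(46): continue
        def res(q):
            C,S=np.cos(q[2]),np.sin(q[2]); d=X-q[:2]
            u=abs(C*d[:,0]+S*d[:,1])-L/2-q[3]; v=abs(-S*d[:,0]+C*d[:,1])-W/2-q[3]
            return np.where(np.maximum(u,v)>0,np.hypot(np.maximum(u,0),np.maximum(v,0)),np.maximum(u,v))
        r=least_squares(res,[cx/1000,cy/1000,a0,0],loss="soft_l1",f_scale=.001)
        if best is None or r.cost<best.cost: best=r
    return best.x, np.sqrt(np.median(best.fun**2) if len(best.fun) else 0), (w,h)
def masks(p,seed_bat,roi):
    im=cv2.cvtColor(p["img"],cv2.COLOR_RGB2HSV).astype(int); H,S,V=im[...,0],im[...,1],im[...,2]
    m=np.zeros(H.shape,np.uint8); l,t,w,h=roi; m[t:t+h,l:l+w]=1
    bat=((H>13)&(H<35)&(S>60)&(V>120)).astype(np.uint8)*m
    k=np.ones((5,5),np.uint8)
    bat=cv2.morphologyEx(bat,cv2.MORPH_CLOSE,np.ones((7,7),np.uint8))
    st=((((H>85)&(H<130))|(S<60))).astype(np.uint8)*m|bat
    st=cv2.morphologyEx(st,cv2.MORPH_CLOSE,np.ones((5,5),np.uint8))
    st=cv2.morphologyEx(st,cv2.MORPH_OPEN,np.ones((5,5),np.uint8))
    return bat,st
ROI={"top":(200,118,150,115),"side":(160,108,175,115)}
E
python3 - <<'E'
from fit import *
for c in("top","side"):
    p=np.load(c+".npy",allow_pickle=True).item(); b,s=masks(p,None,ROI[c])
    for n,m,z,L,W in(("bat",b,.07,.16,.14),("stand",s,.06,.28,.40)):
        q,r,wh=rect_fit(p,m,z,L,W); print(c,n,q.round(4),np.degrees(q[2]).round(2),"res",r.round(4),np.round(wh),m.sum())
    l,t,w,h=ROI[c]; im=p["img"][t:t+h,l:l+w,::-1].copy()
    im2=im.copy(); im2[b[t:t+h,l:l+w]>0,2]=255; im2[(s-b)[t:t+h,l:l+w]>0,0]=255
    cv2.imwrite("pics/m_%s.png"%c,cv2.resize(np.vstack([im,im2]),None,fx=2.5 if c=="side" else 2.6,fy=2.5,interpolation=cv2.INTER_CUBIC))
    for n in("beaker","cup_left"):
        pass
E
```

```text
top bat [ 0.5767 -0.0733 -0.1521 -0.0014] -8.71 res 0.0008 [140. 161.] 2795
top stand [ 0.5749 -0.0649 -0.0952 -0.0007] -5.45 res 0.0014 [429. 307.] 10687
side bat [ 0.5554 -0.0393  0.7598  0.1509] 43.54 res 0.0212 [570. 517.] 9961
side stand [ 0.5998 -0.0945  0.7598  0.0844] 43.53 res 0.0203 [587. 526.] 19132
```

View pics/m_top.png

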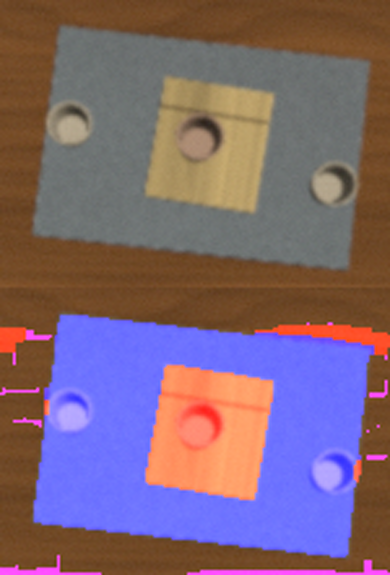

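The crop confirms it: the scored-line bat sits under the beaker and the fits match the given sizes. Next I'll work out the approach.

```bash
python3 - <<'E'
from fit import *
from scipy.spatial.transform import Rotation as Ro
s=manip.read_state(); w,x,y,z=s["ee_rot"]; M=Ro.from_quat([x,y,z,w]).as_matrix(); print(s["time_s"],np.round(s["ee_pos"],4),M.round(3).tolist(),s["gripper_width"])
p=np.load("top.npy",allow_pickle=True).item()
st=np.array([.5749,-.0649]);a=-.0952; R=np.array([[np.cos(a),-np.sin(a)],[np.sin(a),np.cos(a)]])
for n,u,z in(("cupL",(227,167),.10),("cupR",(327.5,191),.10),("beakerrim",(276,173),.14),("vt",(420,198),.23),("vs",(401,146),.18)):
    X=at_z(p,u,z)[:2]; print(n,X.round(3),(R.T@(X-st)).round(3))
bat=R.T@(np.array([.5767,-.0733])-st); print("bat",bat)
T=st+R@np.array([-.112,bat[1]]); print("pre",T, "shift cm",(T-np.array(s["ee_pos"][:2]))*100)
yt=np.degrees(np.arctan2(M[1,1],M[0,1])); print("tool y ang",yt,"want",90-5.45,"turn",((84.55-yt+90)%180)-90)
E
```

```text
0.7 [ 0.1477 -0.5557  0.2195] [[0.966, 0.257, 0.0], [0.257, -0.966, -0.0], [0.0, 0.0, -1.0]] 1.0008827848493902
cupL [0.596 0.099] [0.006 0.165]
cupR [ 0.524 -0.223] [-0.035 -0.163]
beakerrim [ 0.574 -0.056] [-0.002  0.009]
vt [ 0.495 -0.469] [-0.041 -0.41 ]
vs [ 0.657 -0.433] [ 0.117 -0.359]
bat [ 0.00259032 -0.00819086]
pre [ 0.46262855 -0.06240747] shift cm [31.49162435 49.33251644]
tool y ang -75.1142579247755 want 84.55 turn -20.335742075224516
```

```bash
python3 -m crank '[{"fingers":1,"xyz":[0,0,3.5],"rotation":[0,0,0]},{"fingers":1,"xyz":[0,0,3.5],"rotation":[0,0,0]},{"fingers":1,"xyz":[0,0,3.5],"rotation":[0,0,0]},{"fingers":1,"xyz":[1.5,2.4,1.5],"rotation":[0,0,-1]},{"fingers":1,"xyz":[1.5,2.4,0],"rotation":[0,0,-1]},{"fingers":1,"xyz":[1.5,2.4,0],"rotation":[0,0,-1]},{"fingers":1,"xyz":[1.5,2.4,0],"rotation":[0,0,-1]},{"fingers":1,"xyz":[1.5,2.4,0],"rotation":[0,0,-1]}]'
python3 -m crank '[{"fingers":1,"xyz":[1.5,2.4,0],"rotation":[0,0,-1]},{"fingers":1,"xyz":[1.5,2.4,0],"rotation":[0,0,-1]},{"fingers":1,"xyz":[1.5,2.4,0],"rotation":[0,0,-1]},{"fingers":1,"xyz":[1.5,2.4,0],"rotation":[0,0,-1]},{"fingers":1,"xyz":[1.5,2.4,0],"rotation":[0,0,-1]},{"fingers":1,"xyz":[1.5,2.4,0],"rotation":[0,0,-1]},{"fingers":1,"xyz":[1.5,2.4,0],"rotation":[0,0,-1]},{"fingers":1,"xyz":[1.5,2.4,0],"rotation":[0,0,-1]}]'
python3 -m crank '[{"fingers":1,"xyz":[1.5,2.4,0],"rotation":[0,0,-1]},{"fingers":1,"xyz":[1.5,2.4,0],"rotation":[0,0,-1]},{"fingers":1,"xyz":[1.5,2.4,0],"rotation":[0,0,-1]},{"fingers":1,"xyz":[1.5,2.4,0],"rotation":[0,0,-1]},{"fingers":1,"xyz":[1.5,2.4,0],"rotation":[0,0,-1]},{"fingers":1,"xyz":[1.5,2.4,0],"rotation":[0,0,-1]},{"fingers":1,"xyz":[0,0,0],"rotation":[0,0,0]}]'
```

```text
time_s: 1.37
ee_pos: [0.2232, -0.4346, 0.3397]
ee_rot: [0.0, 0.996, 0.086, 0.0]
ft_force: [0.5, -0.5, 0.4]
gripper_width: 1.0
gripper_force: 0.0
time_s: 2.03
ee_pos: [0.3432, -0.2424, 0.3397]
ee_rot: [0.0, 1.0, 0.016, 0.0]
ft_force: [0.6, -0.1, -0.5]
gripper_width: 0.999
gripper_force: 0.0
time_s: 2.62
ee_pos: [0.4342, -0.0961, 0.3396]
ee_rot: [-0.001, 0.999, -0.033, 0.001]
ft_force: [-0.5, -0.8, -0.0]
gripper_width: 0.999
gripper_force: 0.0
```

```bash
python3 -m crank '[{"fingers":1,"xyz":[1.4,1.7,0],"rotation":[0,0,-0.8]},{"fingers":1,"xyz":[1.4,1.7,0],"rotation":[0,0,-0.8]},{"fingers":1,"xyz":[0,0,-3],"rotation":[0,0,0]},{"fingers":1,"xyz":[0,0,-3],"rotation":[0,0,0]},{"fingers":1,"xyz":[0,0,-3],"rotation":[0,0,0]},{"fingers":1,"xyz":[0,0,-3],"rotation":[0,0,0]},{"fingers":1,"xyz":[0,0,-3],"rotation":[0,0,0]},{"fingers":1,"xyz":[0,0,-3],"rotation":[0,0,0]}]'
python3 -m crank '[{"fingers":1,"xyz":[0,0,-3],"rotation":[0,0,0]},{"fingers":1,"xyz":[0,0,-2],"rotation":[0,0,0]},{"fingers":1,"xyz":[0,0,0],"rotation":[0,0,0]}]'
python3 - <<'E'
from fit import *
p=manip.capture("side"); save(p,"s2.png",(150,90,200,150),4); p=manip.capture("top"); save(p,"t2.png",(200,110,160,120),5)
s=manip.read_state(); print(s["ee_pos"],s["ee_rot"])
E
```

```text
time_s: 3.28
ee_pos: [0.4605, -0.0663, 0.1584]
ee_rot: [0.0, 0.999, -0.05, 0.0]
ft_force: [0.3, -0.5, -0.9]
gripper_width: 1.002
gripper_force: 0.0
time_s: 3.53
ee_pos: [0.4564, -0.065, 0.1049]
ee_rot: [-0.001, 0.999, -0.05, -0.005]
ft_force: [-0.6, -0.2, -0.3]
gripper_width: 1.0
gripper_force: 0.0
[ 0.46030152 -0.06604248  0.10935772] [-9.51153374e-05  9.98748841e-01 -5.00034371e-02 -6.32686263e-04]
```

View pics/s2.png

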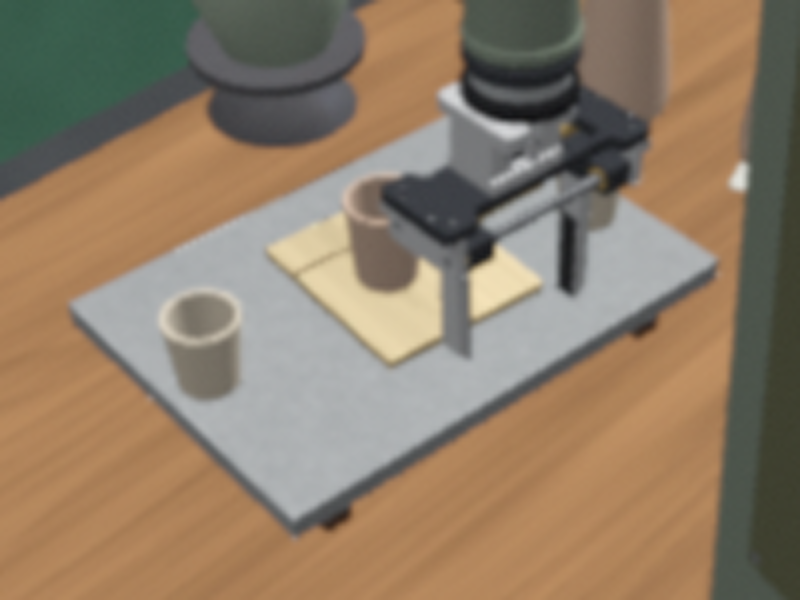

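View pics/t2.png

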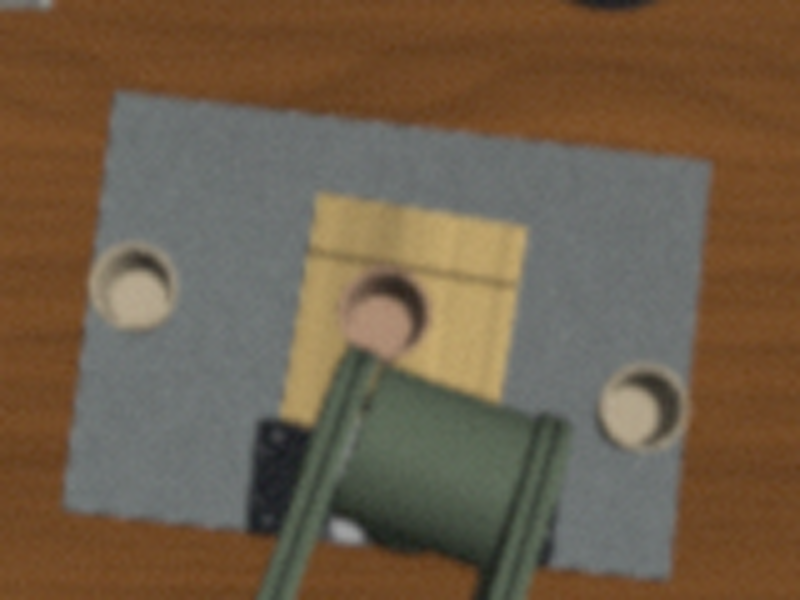

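```bash
python3 -m crank '[{"fingers":1,"xyz":[0,0.7,0],"rotation":[0,0,0]},{"fingers":1,"xyz":[0,0,-1.5],"rotation":[0,0,0]},{"fingers":1,"xyz":[0,0,-1],"rotation":[0,0,0]},{"fingers":1,"xyz":[0,0,-0.6],"rotation":[0,0,0]},{"fingers":1,"xyz":[0,0,0],"rotation":[0,0,0]},{"fingers":1,"xyz":[0,0,0],"rotation":[0,0,0]}]'
python3 -m crank '[{"fingers":1,"xyz":[0.6,-0.06,0],"rotation":[0,0,0]},{"fingers":1,"xyz":[0.6,-0.06,0],"rotation":[0,0,0]},{"fingers":1,"xyz":[0.4,-0.04,0],"rotation":[0,0,0]},{"fingers":1,"xyz":[0.3,-0.03,0],"rotation":[0,0,0]},{"fingers":1,"xyz":[0.3,-0.03,0],"rotation":[0,0,0]},{"fingers":1,"xyz":[0.3,-0.03,0],"rotation":[0,0,0]},{"fingers":1,"xyz":[0.3,-0.03,0],"rotation":[0,0,0]},{"fingers":1,"xyz":[0.3,-0.03,0],"rotation":[0,0,0]}]'
```

```text
time_s: 4.13
ee_pos: [0.4608, -0.0587, 0.0787]
ee_rot: [0.0, 0.999, -0.05, 0.0]
ft_force: [-0.8, -1.0, 0.3]
gripper_width: 1.0
gripper_force: 0.0
time_s: 4.8
ee_pos: [0.489, -0.062, 0.078]
ee_rot: [0.0, 0.999, -0.05, -0.003]
ft_force: [-6.9, -2.7, 5.5]
gripper_width: 1.001
gripper_force: 3.5
```

```bash
python3 -m crank '[{"fingers":1,"xyz":[0.4,-0.04,0],"rotation":[0,0,0]},{"fingers":1,"xyz":[0.4,-0.04,0],"rotation":[0,0,0]},{"fingers":1,"xyz":[0.4,-0.04,0],"rotation":[0,0,0]},{"fingers":1,"xyz":[0.4,-0.04,0],"rotation":[0,0,0]},{"fingers":1,"xyz":[0.4,-0.04,0],"rotation":[0,0,0]}]'
python3 - <<'E'
from fit import *
s=manip.read_state(); print(s["ft_force"],s["ee_pos"])
p=manip.capture("side"); save(p,"s3.png",(150,90,200,150),4); p=manip.capture("top"); b,st=masks(p,None,ROI["top"])
np.save("t3.npy",p,allow_pickle=True)
E
```

```text
time_s: 5.22
ee_pos: [0.5083, -0.0633, 0.0778]
ee_rot: [-0.0, 0.999, -0.05, -0.004]
ft_force: [-7.8, -0.1, 6.3]
gripper_width: 0.998
gripper_force: 4.2
[-7.83350467 -0.06611234  6.32906645] [ 0.50828356 -0.0632587   0.07783362]
```

View pics/s3.png

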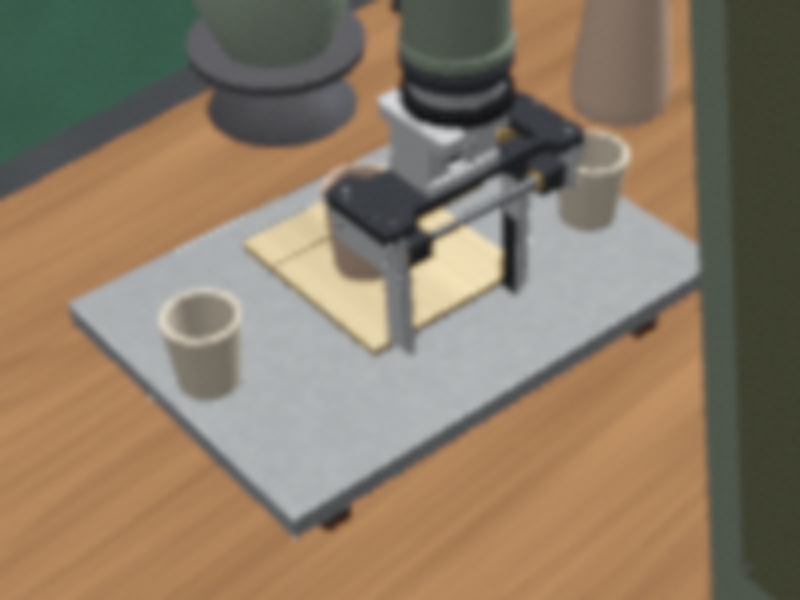

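```bash
python3 -m crank '[{"fingers":1,"xyz":[0.3,-0.03,0.15],"rotation":[0,0,0]},{"fingers":1,"xyz":[0.5,-0.05,0],"rotation":[0,0,0]},{"fingers":1,"xyz":[0.5,-0.05,0],"rotation":[0,0,0]},{"fingers":1,"xyz":[0.5,-0.05,0],"rotation":[0,0,0]},{"fingers":1,"xyz":[0.5,-0.05,0],"rotation":[0,0,0]},{"fingers":1,"xyz":[0.5,-0.05,0],"rotation":[0,0,0]}]'
python3 - <<'E'
from fit import *
p=manip.capture("top"); np.save("t4.npy",p,allow_pickle=True)
# line of bat: fit far edge & line along profiles parallel to stand x
st=np.array([.5749,-.0649]);a=-.0952
for n in ("top.npy","t3.npy","t4.npy"):
    p=np.load(n,allow_pickle=True).item(); g=cv2.cvtColor(p["img"],cv2.COLOR_RGB2GRAY).astype(np.float32); hsv=cv2.cvtColor(p["img"],cv2.COLOR_RGB2HSV)[...,1].astype(np.float32)
    far=[];ln=[];us=np.arange(-.06,.2,.0005)
    for v in np.arange(-.055,.05,.004):
        P=np.array([[np.cos(a)*u-np.sin(a)*v+st[0],np.sin(a)*u+np.cos(a)*v+st[1],.07] for u in us])
        uv=np.array([proj(p,q) for q in P],np.float32)
        s=cv2.remap(hsv,uv[:,:1],uv[:,1:],cv2.INTER_LINEAR)[:,0]; gg=cv2.remap(g,uv[:,:1],uv[:,1:],cv2.INTER_LINEAR)[:,0]
        gg=cv2.GaussianBlur(gg[None],(0,0),3)[0]
        bright=np.convolve(gg,np.ones(5)/5,"same"); d=np.gradient(bright)
        i=np.argmin(d[:470]); far.append((v,us[i]))
        w=(us>us[i]-.05)&(us<us[i]-.03); j=np.where(w)[0]
        if len(j)>5: j=j[np.argmin(gg[j])]; ln.append((v,us[j]))
    out=[]
    for L in(far,ln):
        L=np.array(L); med=np.median(L[:,1]); L=L[abs(L[:,1]-med)<.012]; k=np.polyfit(L[:,0],L[:,1],1); r=L[:,1]-np.polyval(k,L[:,0]); L=L[abs(r)<.002]; k=np.polyfit(L[:,0],L[:,1],1)
        out.append((len(L),round(float(k[1]),4),round(float(np.degrees(np.arctan(k[0]))),2)))
    print(n,"far",out[0],"line",out[1])
E
```

```text
time_s: 5.82
ee_pos: [0.5402, -0.0667, 0.0797]
ee_rot: [-0.0, 0.999, -0.05, -0.0]
ft_force: [-2.7, 0.6, -2.1]
gripper_width: 1.0
gripper_force: 1.2
top.npy far (11, 0.0828, 2.27) line (11, 0.0433, 3.2)
t3.npy far (14, 0.1048, -0.62) line (11, 0.0654, 0.07)
t4.npy far (16, 0.1368, 0.19) line (10, 0.0961, 0.48)
```

```bash
python3 -m crank '[{"fingers":1,"xyz":[0.5,-0.05,0],"rotation":[0,0,0]},{"fingers":1,"xyz":[0.5,-0.05,0],"rotation":[0,0,0]},{"fingers":1,"xyz":[0.5,-0.05,0],"rotation":[0,0,0]},{"fingers":1,"xyz":[0.5,-0.05,0],"rotation":[0,0,0]},{"fingers":1,"xyz":[0.5,-0.05,0],"rotation":[0,0,0]},{"fingers":1,"xyz":[0.5,-0.05,0],"rotation":[0,0,0]},{"fingers":1,"xyz":[0.5,-0.05,0],"rotation":[0,0,0]},{"fingers":1,"xyz":[0,0,0],"rotation":[0,0,0]}]'
cat > meas.py <<'E'
from fit import *
st=np.array([.5749,-.0649]);a=-.0952
def prof(img,p,v,us,z):
    P=[[np.cos(a)*u-np.sin(a)*v+st[0],np.sin(a)*u+np.cos(a)*v+st[1],z] for u in us]
    uv=np.array([proj(p,q) for q in P],np.float32)
    return cv2.GaussianBlur(cv2.remap(img,uv[:,:1],uv[:,1:],cv2.INTER_CUBIC)[:,0][None],(0,0),4)[0]
def fitl(L):
    L=np.array(L); L=L[abs(L[:,1]-np.median(L[:,1]))<.008]
    for _ in range(3):
        k=np.polyfit(L[:,0],L[:,1],1); r=L[:,1]-np.polyval(k,L[:,0]); L=L[abs(r)<max(.0012,2*r.std())]
    return len(L),round(k[1]*1000,2),round(float(np.degrees(np.arctan(k[0]))),2)
def meas(p,lu):
    "p: top picture; lu: expected u of line"
    g=p["img"].astype(np.float32).mean(2); rb=p["img"][...,0].astype(np.float32)-p["img"][...,2]
    us=np.arange(.12,.16,.0005)
    e=[(v,us[np.argmax(np.gradient(prof(rb,p,v,us,.06)))]) for v in list(np.arange(-.19,-.09,.004))+list(np.arange(.08,.19,.004))]
    us=np.arange(lu-.012,lu+.012,.0005); l=[(v,us[np.argmin(prof(g,p,v,us,.07))]) for v in np.arange(-.06,.05,.004)]
    us=np.arange(lu+.028,lu+.052,.0005); f=[(v,us[np.argmin(np.gradient(prof(g,p,v,us,.07)))]) for v in np.arange(-.06,.05,.004)]
    print("edge",fitl(e),"line",fitl(l),"far",fitl(f))
E
python3 - <<'E'
from meas import *
meas(np.load("top.npy",allow_pickle=True).item(),.043); meas(np.load("t4.npy",allow_pickle=True).item(),.0965)
p=manip.capture("top"); np.save("t5.npy",p,allow_pickle=True); meas(p,.134)
s=manip.read_state(); print(s["ee_pos"],s["ft_force"])
save(p,"t5.png",(210,110,130,100),6)
E
```

```text
time_s: 6.53
ee_pos: [0.5764, -0.0704, 0.0803]
ee_rot: [0.0, 0.999, -0.05, 0.001]
ft_force: [-1.1, 0.5, -0.1]
gripper_width: 0.999
gripper_force: 0.7
edge (53, np.float64(140.46), 0.41) line (19, np.float64(43.25), 3.13) far (26, np.float64(83.02), 2.65)
edge (53, np.float64(140.54), 0.41) line (26, np.float64(88.14), -9.25) far (27, np.float64(136.92), 0.37)
edge (53, np.float64(140.55), 0.44) line (24, np.float64(126.86), -6.86) far (28, np.float64(172.72), 0.37)
[ 0.57640708 -0.07037983  0.08029767] [-1.33589299  0.60025178 -0.64935041]
```

View pics/t5.png

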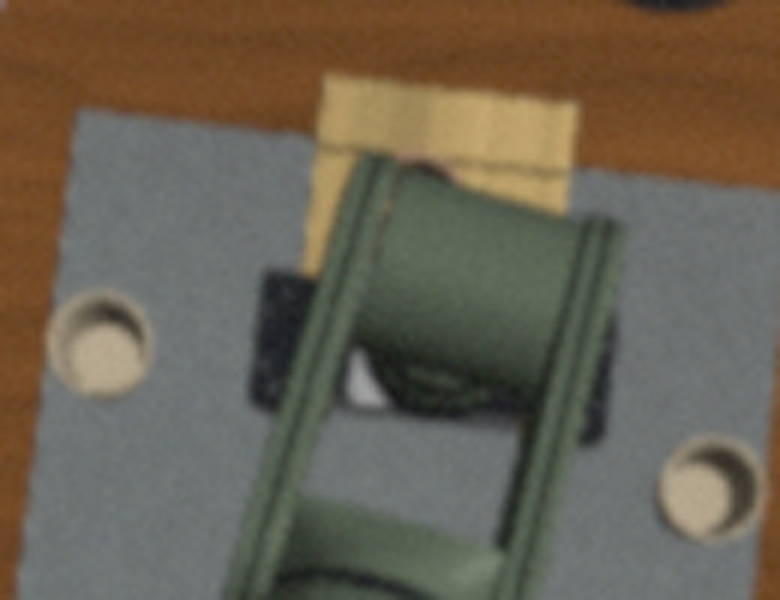

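```bash
python3 -m crank '[{"fingers":1,"xyz":[0.3,-0.03,0],"rotation":[0,0,0]},{"fingers":1,"xyz":[0.3,-0.03,0],"rotation":[0,0,0]},{"fingers":1,"xyz":[0,0,0],"rotation":[0,0,0]},{"fingers":1,"xyz":[0,0,0],"rotation":[0,0,0]}]'
python3 - <<'E'
from meas import *
p=manip.capture("top"); np.save("t6.npy",p,allow_pickle=True); meas(p,.1385)
g=p["img"].astype(np.float32).mean(2); us=np.arange(.127,.15,.0005)
print([(round(v,3),round(us[np.argmin(prof(g,p,v,us,.07))],4)) for v in np.arange(-.065,.055,.005)])
print(manip.read_state()["ee_pos"])
E
```

```text
time_s: 6.92
ee_pos: [0.5805, -0.0707, 0.0802]
ee_rot: [0.0, 0.999, -0.05, -0.0]
ft_force: [-5.2, 0.9, 3.3]
gripper_width: 1.003
gripper_force: 2.5
edge (53, np.float64(140.45), 0.41) line (28, np.float64(131.62), -3.14) far (28, np.float64(176.77), 0.32)
[(np.float64(-0.065), np.float64(0.1355)), (np.float64(-0.06), np.float64(0.136)), (np.float64(-0.055), np.float64(0.1365)), (np.float64(-0.05), np.float64(0.1365)), (np.float64(-0.045), np.float64(0.136)), (np.float64(-0.04), np.float64(0.136)), (np.float64(-0.035), np.float64(0.1365)), (np.float64(-0.03), np.float64(0.1365)), (np.float64(-0.025), np.float64(0.1365)), (np.float64(-0.02), np.float64(0.137)), (np.float64(-0.015), np.float64(0.127)), (np.float64(-0.01), np.float64(0.127)), (np.float64(-0.005), np.float64(0.127)), (np.float64(-0.0), np.float64(0.129)), (np.float64(0.005), np.float64(0.13)), (np.float64(0.01), np.float64(0.1305)), (np.float64(0.015), np.float64(0.127)), (np.float64(0.02), np.float64(0.127)), (np.float64(0.025), np.float64(0.134)), (np.float64(0.03), np.float64(0.1315)), (np.float64(0.035), np.float64(0.1315)), (np.float64(0.04), np.float64(0.1335)), (np.float64(0.045), np.float64(0.134)), (np.float64(0.05), np.float64(0.1365))]
[ 0.58050814 -0.07072751  0.08023174]
```

```bash
python3 -m crank '[{"fingers":1,"xyz":[0.2,-0.02,0],"rotation":[0,0,0]},{"fingers":1,"xyz":[0.15,-0.02,0],"rotation":[0,0,0]},{"fingers":1,"xyz":[0,0,0],"rotation":[0,0,0]},{"fingers":1,"xyz":[0,0,0],"rotation":[0,0,0]},{"fingers":1,"xyz":[0,0,0],"rotation":[0,0,0]}]'
python3 - <<'E'
from meas import *
p=manip.capture("top"); np.save("t7.npy",p,allow_pickle=True); meas(p,.1405)
g=p["img"].astype(np.float32).mean(2); us=np.arange(.13,.15,.0005)
print([us[np.argmin(prof(g,p,v,us,.07))].round(4) for v in np.arange(-.06,-.02,.005)])
print(manip.read_state()["ee_pos"])
E
```

```text
time_s: 7.38
ee_pos: [0.5836, -0.071, 0.0802]
ee_rot: [-0.0, 0.999, -0.05, -0.001]
ft_force: [-5.8, 0.9, 4.3]
gripper_width: 0.999
gripper_force: 3.0
edge (53, np.float64(140.5), 0.43) line (28, np.float64(133.8), -0.22) far (27, np.float64(179.87), 0.38)
[np.float64(0.139), np.float64(0.1395), np.float64(0.1395), np.float64(0.1395), np.float64(0.139), np.float64(0.139), np.float64(0.139), np.float64(0.13)]
[ 0.58359794 -0.07102088  0.08019026]
```

```bash
python3 -m crank '[{"fingers":1,"xyz":[0.06,0,0],"rotation":[0,0,0]},{"fingers":1,"xyz":[0,0,0],"rotation":[0,0,0]},{"fingers":1,"xyz":[0,0,0],"rotation":[0,0,0]}]'
python3 -m crank '[{"fingers":1,"xyz":[-0.8,0.08,0],"rotation":[0,0,0]},{"fingers":1,"xyz":[-1.5,0.15,0],"rotation":[0,0,0]},{"fingers":1,"xyz":[-2,0.2,0],"rotation":[0,0,0]},{"fingers":1,"xyz":[-2.5,0.25,0],"rotation":[0,0,0]},{"fingers":1,"xyz":[0,0,3.5],"rotation":[0,0,0]},{"fingers":1,"xyz":[-1,0,3.5],"rotation":[0,0,0]},{"fingers":1,"xyz":[-2,0,3.5],"rotation":[0,0,0]},{"fingers":1,"xyz":[-2.5,0,2.5],"rotation":[0,0,0]}]'
python3 - <<'E'
from meas import *
p=manip.capture("top"); np.save("t8.npy",p,allow_pickle=True); meas(p,.1405)
g=p["img"].astype(np.float32).mean(2); us=np.arange(.13,.15,.0005)
print([us[np.argmin(prof(g,p,v,us,.07))].round(4) for v in np.arange(-.06,.055,.005)])
print(manip.read_state()["ee_pos"]); save(p,"t8.png",(210,110,130,100),6)
E
```

```text
time_s: 7.68
ee_pos: [0.5837, -0.071, 0.0802]
ee_rot: [-0.0, 0.999, -0.05, -0.001]
ft_force: [-7.3, 0.3, 5.4]
gripper_width: 1.003
gripper_force: 3.6
time_s: 8.35
ee_pos: [0.4644, -0.0651, 0.2137]
ee_rot: [0.001, 0.999, -0.05, 0.005]
ft_force: [1.1, -1.3, 1.6]
gripper_width: 1.001
gripper_force: 0.0
edge (53, np.float64(140.54), 0.42) line (18, np.float64(139.64), 0.39) far (27, np.float64(179.86), 0.12)
[np.float64(0.1385), np.float64(0.1395), np.float64(0.1395), np.float64(0.14), np.float64(0.1395), np.float64(0.139), np.float64(0.139), np.float64(0.139), np.float64(0.1395), np.float64(0.1395), np.float64(0.13), np.float64(0.13), np.float64(0.13), np.float64(0.13), np.float64(0.13), np.float64(0.13), np.float64(0.13), np.float64(0.13), np.float64(0.14), np.float64(0.14), np.float64(0.1405), np.float64(0.14), np.float64(0.139)]
[ 0.46266463 -0.06527236  0.21804919]
```

View pics/t8.png

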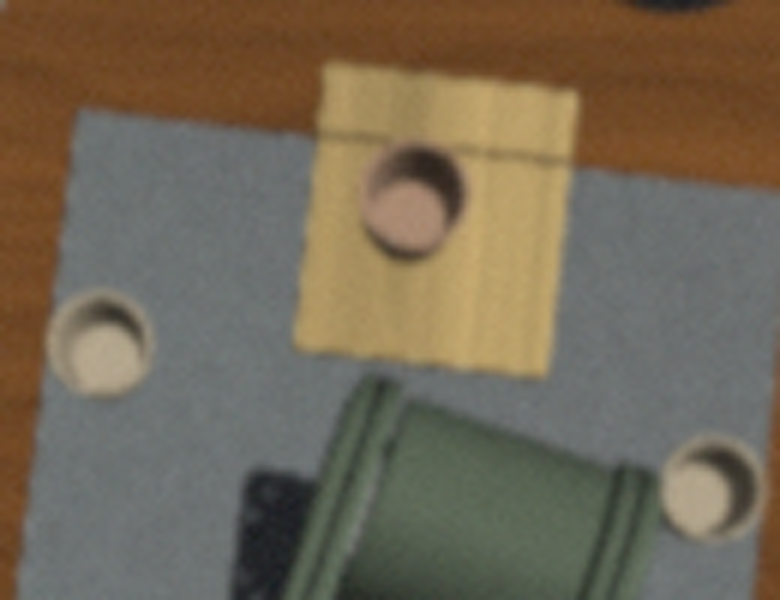

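```bash
python3 -m crank '[{"fingers":1,"xyz":[-1,0,3],"rotation":[0,0,0]},{"fingers":1,"xyz":[-2,0,3],"rotation":[0,0,0]},{"fingers":1,"xyz":[-2,0,3],"rotation":[0,0,0]},{"fingers":1,"xyz":[0,0,0],"rotation":[0,0,0]},{"fingers":1,"xyz":[0,0,0],"rotation":[0,0,0]},{"fingers":1,"xyz":[0,0,0],"rotation":[0,0,0]}]'
python3 - <<'E'
from meas import *
p=manip.capture("top"); meas(p,.1405)
im=cv2.cvtColor(p["img"],cv2.COLOR_RGB2HSV); 
m=((im[...,2]>120)&(im[...,1]>60)).astype(np.uint8); n,lab=cv2.connectedComponents(m); X=proj(p,[.68,-.11,.07]).astype(int)
m=(lab==lab[X[1],X[0]]).astype(np.uint8); print(m.sum())
m=cv2.morphologyEx(m,cv2.MORPH_CLOSE,np.ones((7,7),np.uint8))
q,r,wh=rect_fit(p,m,.07,.16,.14); d=q[:2]-st; print(q,np.degrees(q[2]),wh,"u centre",(np.cos(a)*d[0]+np.sin(a)*d[1])*1000)
p=manip.capture("side"); save(p,"s9.png",(150,80,200,150),4)
E
```

```text
time_s: 8.9
ee_pos: [0.4124, -0.0644, 0.2996]
ee_rot: [0.0, 0.999, -0.05, 0.001]
ft_force: [-1.4, 0.8, -0.5]
gripper_width: 1.002
gripper_force: 0.0
edge (53, np.float64(140.56), 0.41) line (17, np.float64(139.62), 0.35) far (28, np.float64(179.94), 0.44)
2196
[ 0.67515373 -0.09645207 -0.62744513  0.01218114] -35.94995776674683 (309.087890625, 164.8280792236328) u centre 102.79899519238484
```

View pics/s9.png

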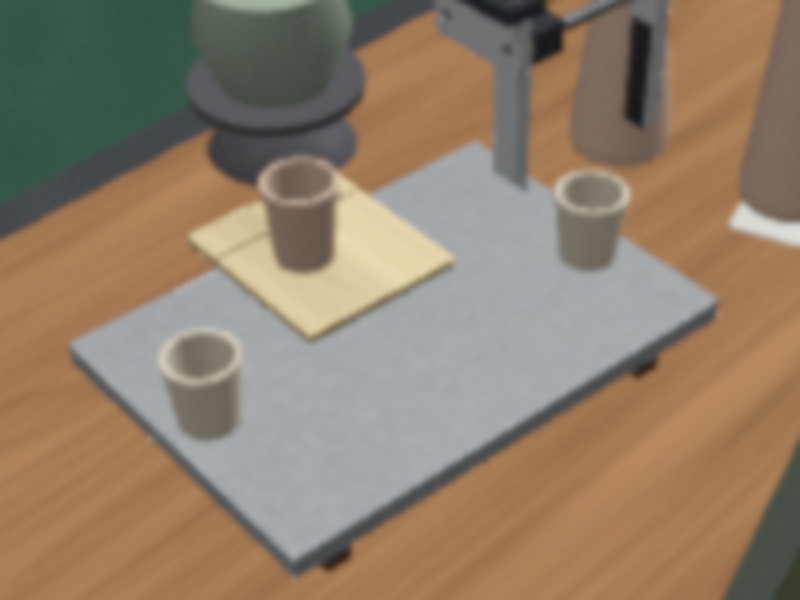

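The rectangle fit in this last check caught background wood as well, so I'm ignoring it. The line and far-end fits agree: the line is within about 1 mm of the edge and under 0.1° off square. The beaker and both cups are standing and the tool is clear.

```bash
python3 -c "
from rig import manip; print(manip.finish_job())"
```

```text
the job is handed in; nothing more can be done
None
```

The bat is handed in with its scored line measured about 1 mm short of the stand's far edge (about 39 mm overhang) and square to within about 0.1°; the beaker is still standing on it, both cups are where they were, and the arm is clear.

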